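# Open the child-resistant cell tub

### The job

Open the child-resistant tub of button cells: press its cap down firmly against the spring and, while it is down, turn it anticlockwise until its two ears are out from under the hooks. Then lift the cap off and lay it flat, right way up, on the floor of the steel tray, without disturbing the other things on the bench.

Things in the scene. Friction and masses are not known exactly. Their poses are not given: they have to be found in the camera images.
- tub: Grey round tub, 88 mm across, rim 70 mm above the bench, fixed on a square 100 mm aluminium foot plate; button cells inside. Origin on its axis at bench level, z up. Two hooded hooks stand outside its mouth on its own +x and -x side, reaching 67 mm from the axis, tops 96 mm above the bench.
- hook (a point): Underside of the +x hook's roof (86 mm above the bench, 58 mm from the axis; the other hook is opposite). It roofs an ear of the locked cap. On the anticlockwise side (from above) it has a tooth 4 mm deeper and 12 mm wide, on the clockwise side a stop: the cap turns only anticlockwise and only while held down.
- cap: White loose cap, 0.12 kg. Origin: centre of its underside, z up. Plug (radius 37 mm, height 0 to 18 mm) in the tub's mouth with 2 mm play, then a bare flat disc (radius 44 mm, 18 to 25 mm) that may be pressed on. Locked: origin 61 mm above the bench, its x axis along the tub's. Plug leaves the mouth once 9 mm above that height.
- bar (a point): Centre of the top of the upright grip bar on the cap: along the cap's x axis, 64 mm long, 12 mm wide, standing 22 mm above the disc (25 to 47 mm above the cap's origin).
- ear (a point): Tip of the cap's +x ear, top face, 58 mm from the axis; a like ear points to -x. Ears are 16 mm wide and 7 mm thick, level with the disc. They are free of the hooks when the cap is turned 0.6 rad or more anticlockwise (0.8 is ample, up to 2 is free).
- seal (a joint): Slippery spring ring under the cap, in m, 0 when locked, grows as the cap is pressed down. Pushes up with 9 N at 0 and 0.9 N more per mm: the ears clear the teeth at 0.004 (13 N); press to about 0.006 (15 N); solid at 0.009 (17 N). When the turned cap is let go it rises to -0.003, 3 mm above its locked height.
- tray: Square open steel tray fixed to the bench, 130 x 130 mm, walls 4 mm thick and 16 mm high, floor 4 mm thick. Origin: centre of its underside, at bench level. With the cap's plug standing on the tray's floor, the cap's ears pass above the tray walls.
- screw_jar: Bystander, leave alone: clear jar of screws with a black lid, 58 mm across, 70 mm high. Origin under its centre.
- tape_masking: Bystander: roll of pale tape lying flat, 92 mm across, 24 mm high. Origin under its centre.
- hex_keys: Bystander: black folding hex key set, 35 x 94 x 26 mm. Origin under its centre.
- relay_box: Bystander: grey enclosure with two glands, 60 x 95 x 45 mm. Origin under its centre.
- side_cutter: Bystander: pliers-like cutter with blue handles lying flat, 53 x 145 x 12 mm. Origin under its centre.
- flux_tin: Bystander: shallow round tin, 53 mm across, 22 mm high. Origin under its centre.

How it is judged:
On the way, in this order (a step that is already met when the one before it is completed fails the run):
1. the cap is pressed down at least 3 mm against its spring with its ears still under the hooks (value of joint seal above 0.003 m and angle between the x axis of cap and the x axis of tub, either way round below 0.2 rad), for 0.05 s.
2. the cap, still in the tub's mouth, has been turned at least 0.5 rad out of its locked position (angle between the x axis of cap and the x axis of tub, either way round above 0.5 rad and horizontal distance between cap and tub below 0.008 m and z of cap in the frame of tub below 0.068 m), for 0.1 s.
3. the cap is lifted clear of the tub's rim (z of cap in the frame of tub above 0.075 m), for 0.1 s.
At the end, for the whole second after the job is handed in: The cap lies at rest right way up (within 0.06 rad) with its plug on the floor of the tray (underside within 3 mm of the floor), its centre within 35 mm of the tray's centre (horizontal distance between cap and tray below 0.035 m and z of cap in the frame of tray between 0.001 and 0.007 m and angle between cap's own z axis and vertical below 0.06 rad and linear speed of cap below 0.02 m/s); the robot touches nothing.
It fails at once if another thing on the bench is moved more than 30 mm (distance of any of screw_jar, tape_masking, hex_keys, relay_box, side_cutter, flux_tin from where it was at the start of the episode above 0.03 m).
It also fails if it takes over 40 s, if anything falls off the work surface, if the arm or the gripper's body presses on something with over 40 N, if the wrist force passes 120 N, or if a joint passes its speed limit or range.

### The arm

A 7-joint arm with a two-finger parallel gripper is mounted at the origin on a cart in front of the work surface, level with it; the furniture and walls round the work are solid. World frame = base frame: x ahead of the robot, y to its left, z up, the work surface at z = 0. Lengths are in m, angles in rad, forces in N, time in s.
With the tool pointing down it reaches from about 0.425 to 0.875 m from the base axis. Payload 4.7 kg.
Tool frame: the origin (TCP) lies midway between the tips of the shut fingers; the grasp point (between the pads) lies ctrl.grasp_offset behind it (ctrl.grasp_offset is the distance from the TCP to the grasp point, in m); z points along the fingers, y is the line along which they close (so a half turn about z gives the same grasp; the last joint's range is limited). The gripper opens to 87 mm and grips with 3 to 60 N. Pads are 19 mm wide; open, the fingers measure 117 mm over their backs; the gripper's body (75 mm by 190 mm) begins 51 mm behind the grasp point.
Start: joints at [1.235, 0.321, -0.07, 1.45, 0.023, 1.371, -0.057], TCP at [0.223, -0.611, 0.223] pointing down, gripper open.
Joint ranges: [-2.86, 2.86], [-0.3, 2.09], [-1.38, 1.24], [0.06, 2.45], [-1.56, 4.7], [0.09, 2.05], [-2.69, 2.69]. Speed limits (rad/s): [2.57, 2.57, 3.14, 3.14, 3.14, 3.14, 3.14].

### API

Orientations are given as a rotation vector (axis times angle).
In Python, from bench import ctrl gives the robot as it stands. The module is installed in compiled form; this text tells all that it offers.
- The arm moves only by the tool jog_arm, never from a script. Its argument "moves" is one flat list of numbers, 7 for each row, row after row: the shift along the tool's x, y, z in units of 30 cm (1.0 is 30 cm), then the turn, a rotation vector about the tool's x, y, z in units of 60 degrees (1.0 is 60 degrees), then the gripper's target within -1 to 1 (fully open at 1, half-way at 0, shut at -1). In form: [x, y, z, wx, wy, wz, fingers, x, y, z, wx, wy, wz, fingers, ...]. A call has exactly 8 rows; each row is the pose to reach, as a shift and turn from the pose commanded when the call began, along the tool's axes at that moment; what a row does not reach only later rows make up. A row lasts 1/8 s, in which the tool goes at most 62.5 mm and 10.7 degrees, less where a joint would pass 70% of its speed; a pose out of reach is approached as far as the arm can. A call with a number of a shift or a turn outside -1 to 1 is refused whole. A call with a gripper value outside its range is refused whole. The fingers move at their own pace and stop on an object; "newtons" is the grip in N (left out, the last holds). Time passes only in rows, so rows that repeat a pose let the fingers close, or fill a call up. It gives the time, the measured TCP pose, the force, the opening and the grip force at its end, in the units of the state.
- ctrl.get_state(): the state, without advancing time (a new reading comes with each control period).
- ctrl.get_image(name): name is "side" or "top" or "wrist"; returns a dict with "pixels" (384x512x3 uint8, red, green, blue), "fx", "fy", "cx", "cy" (pixels), "xyz" and "rotation" of the camera in the world; the wrist camera has in their place "tool_from_camera" (4x4, takes a point from camera to tool coordinates, whose origin is the TCP and whose axes are the flange's). Camera axes: x right, y up, looking along -z (the intrinsics and any distortion apply to the point x, -y, -z); pixel columns grow to the right and rows downward; lengths in m; the calibration is good to about 2 mm. A picture is of the moment at which its call begins: read the wrist's pose just before it. There is no depth.
- ctrl.close_job(): hands the job in; it is judged then, once.
The state is a dict: "time": time; "joint_positions": joint angles; "qd": joint speeds; "joint_torque": joint torques, N m; "position": TCP position; "tool_rot": TCP orientation; "ft_force": force on the tool from outside, world axes, zero at the start; "torque": the same for the moment, N m; "grip_width": opening from 0.0 (shut) to 1.0 (fully open); "grip_force": force on a finger pad.
Only numpy, scipy, OpenCV 4.12 (cv2) and the standard library are available. Lean on these libraries where they do the work, as an engineer would, in place of code of your own. Each camera call takes 0.05 s, during which the arm holds its last target. There are 200 camera calls.

## Working session

There is one attempt and no reset: what is moved stays moved. The work goes in short steps, Python scripts to look and compute and a tool call to move; the robot and the scene stay as the last step left them, time stands still between calls to the robot, and variables do not carry over. Pictures are saved under pics/ and viewed, at most 10 in all, crops included, and the job is handed in when it is done.

Besides the shell and the picture viewer there is one more tool, called after "Emit:" as name(argument=value, ...), one argument or row to a line, values as JSON. jog_arm: Moves the arm, as the interface text tells. Its arguments: {"type":"object","properties":{"moves":{"type":"array"},"newtons":{"type":"number"}},"required":["moves"]}

```bash
mkdir -p pics
python3 - <<'E'
from bench import ctrl
import cv2,numpy as np,pickle
s=ctrl.get_state()
print({k:np.round(v,3) for k,v in s.items()},ctrl.grasp_offset)
for n in("top","side"):
    im=ctrl.get_image(n); pickle.dump(im,open(n+".pkl","wb"))
    cv2.imwrite(f"pics/{n}.png",im["pixels"][:,:,::-1]); print(n,{k:np.round(v,3).tolist() for k,v in im.items() if k!="pixels"})
E
```

```text
{'time': np.float64(0.0), 'joint_positions': array([ 1.235,  0.322, -0.07 ,  1.452,  0.023,  1.371, -0.057]), 'qd': array([ 0.002, -0.001, -0.   ,  0.001, -0.   , -0.002, -0.001]), 'joint_torque': array([ 0.0000e+00, -4.9129e+01, -4.0400e-01, -3.1253e+01, -6.4000e-02,
        4.4000e-02,  0.0000e+00]), 'position': array([ 0.223, -0.61 ,  0.221]), 'tool_rot': array([-3.092e+00, -5.460e-01,  1.000e-03]), 'ft_force': array([-0.518, -0.006, -0.258]), 'torque': array([-0.007,  0.037, -0.032]), 'grip_force': np.float64(0.0), 'grip_width': np.float64(1.001)} 0.0187
top {'fx': 363.377, 'fy': 363.377, 'cx': 252.407, 'cy': 197.46, 'xyz': [0.403, -0.404, 0.945], 'rotation': [0.102, -0.101, -1.56]}
side {'fx': 368.542, 'fy': 368.542, 'cx': 257.22, 'cy': 191.095, 'xyz': [0.553, 0.302, 0.55], 'rotation': [0.011, 1.462, 2.734]}
```

View pics/top.png

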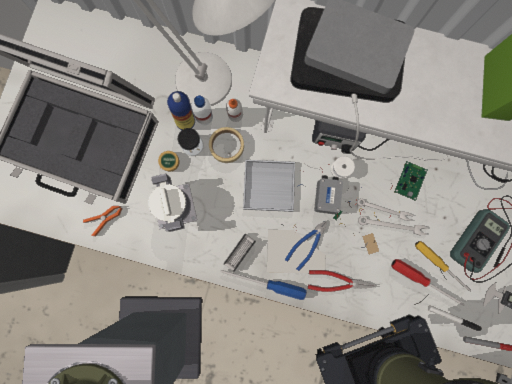

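View pics/side.png

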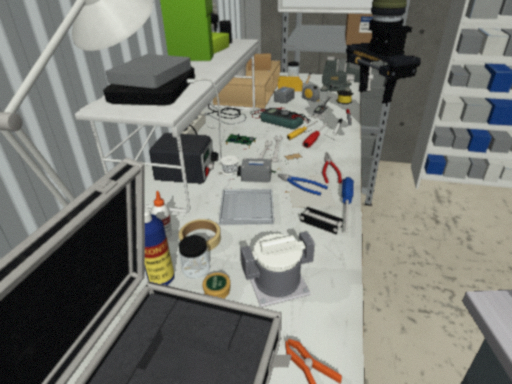

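The top view shows the tub with its white cap near (168,203), hooks near (160,180) and (173,224), and the tray near (271,186). The side view shows the cap near (278,250). I'll enlarge the area and measure.

```bash
cat > h.py <<'E'
import numpy as np,cv2,pickle
from scipy.spatial.transform import Rotation as R
def ray(im,u,v):
    d=np.array([(u-im["cx"])/im["fx"],-(v-im["cy"])/im["fy"],-1.])
    r=np.asarray(im["rotation"]); M=r if r.shape==(3,3) else R.from_rotvec(r).as_matrix()
    return np.asarray(im["xyz"]),M@d
def onz(im,u,v,z):
    o,d=ray(im,u,v); return o+d*(z-o[2])/d[2]
def wrist(ctrl):
    s=ctrl.get_state(); im=ctrl.get_image("wrist")
    T=np.eye(4);T[:3,:3]=R.from_rotvec(s["tool_rot"]).as_matrix();T[:3,3]=s["position"]
    C=T@np.array(im["tool_from_camera"]); im["xyz"]=C[:3,3]; im["rotation"]=C[:3,:3]; return s,im
E
python3 - <<'E'
from h import *
t=pickle.load(open("top.pkl","rb"));s=pickle.load(open("side.pkl","rb"))
print([k for k in t])
a=cv2.resize(t["pixels"][160:260,110:310],None,fx=4,fy=4,interpolation=cv2.INTER_CUBIC)
cv2.imwrite("pics/c1.png",a[:,:,::-1])
print("cap",onz(t,168,203,.086),"side",onz(s,278,248,.1))
for p in [(247,162),(298,162),(297,211),(244,209)]: print("tray",onz(t,*p,.016))
for p in [(160,180),(173,224)]: print("hook",onz(t,*p,.096))
for p in [(247,262),(312,245)]: print("hook side",onz(s,*p,.09))
E
```

```text
['pixels', 'fx', 'fy', 'cx', 'cy', 'xyz', 'rotation']
cap [ 0.49973623 -0.20202788  0.086     ] side [ 0.50220368 -0.18588282  0.1       ]
tray [ 0.61700101 -0.38770599  0.016     ]
tray [ 0.61811199 -0.52083978  0.016     ]
tray [ 0.48971054 -0.51727998  0.016     ]
tray [ 0.4937251  -0.38127323  0.016     ]
hook [ 0.55330777 -0.18331509  0.096     ]
hook [ 0.44940858 -0.21793018  0.096     ]
hook side [ 0.55807784 -0.16409525  0.09      ]
hook side [ 0.43812346 -0.20138569  0.09      ]
```

View pics/c1.png

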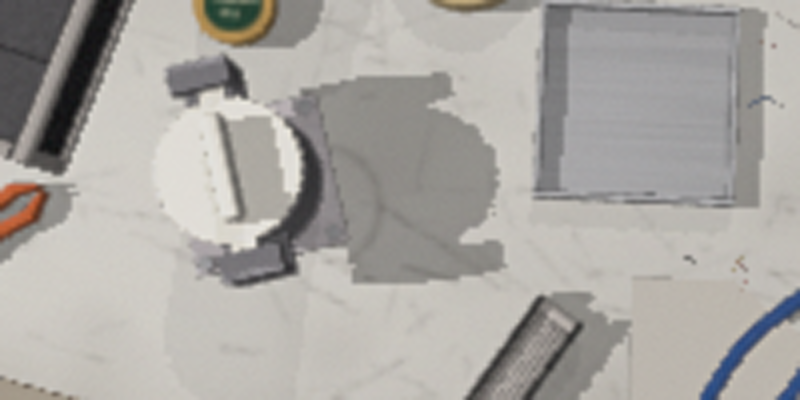

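The cap shows its disc centre at crop (228,172), which is about (0.499,-0.200). The bar and hook axis runs at roughly 0.3 rad, and the tray is near (0.554,-0.452). I'll move above the tub with the gripper half open.

Emit:
jog_arm(
  moves=[0.1,-0.07,-0.02,0,0,0,0.3,0.22,-0.16,-0.05,0,0,0,0.3,0.35,-0.25,-0.1,0,0,0,0.3,0.48,-0.35,-0.1,0,0,0,0.3,0.61,-0.44,-0.1,0,0,0,0.3,0.74,-0.54,-0.1,0,0,0,0.3,0.87,-0.63,-0.1,0,0,0,0.3,1.0,-0.73,-0.1,0,0,0,0.3],
)

```text
time: 1.1
position: [0.43, -0.3007, 0.2522]
tool_rot: [-3.094, -0.546, 0.001]
ft_force: [0.4, 0.1, -0.0]
grip_width: 0.649
grip_force: 0.0
```

Emit:
jog_arm(
  moves=[0.12,-0.08,0,0,0,0,0.3,0.2,-0.15,0,0,0,0,0.3,0.26,-0.19,0,0,0,0,0.3,0.28,-0.21,0,0,0,0,0.3,0.28,-0.21,0,0,0,0,0.3,0.28,-0.21,0,0,0,0,0.3,0.28,-0.21,0,0,0,0,0.3,0.28,-0.21,0,0,0,0,0.3],
)

```text
time: 2.1
position: [0.4865, -0.2147, 0.2525]
tool_rot: [3.094, 0.545, -0.0]
ft_force: [0.9, -0.0, 0.2]
grip_width: 0.649
grip_force: 0.0
```

Run:
```python
from bench import ctrl
from h import *
s,im=wrist(ctrl); pickle.dump((s,im),open("w1.pkl","wb"))
print(s["time"],s["position"],s["tool_rot"],s["joint_positions"].round(2))
print(im["fx"],im["xyz"],im["rotation"].round(2),list(im))
cv2.imwrite("pics/w1.png",im["pixels"][:,:,::-1])
sd=pickle.load(open("side.pkl","rb")); print("shelf leg",onz(sd,190,205,0))
```

```text
2.1 [ 0.48653376 -0.21472243  0.25253282] [ 3.09383334e+00  5.44947558e-01 -2.15699081e-04] [ 0.77  0.08 -0.42  1.69  0.03  1.39 -0.88]
286.18324035642996 [ 0.56041413 -0.1875964   0.41436687] [[ 0.34  0.9   0.27]
 [-0.94  0.33  0.1 ]
 [-0.   -0.29  0.96]] ['pixels', 'fx', 'fy', 'cx', 'cy', 'tool_from_camera', 'xyz', 'rotation']
shelf leg [ 0.70109118 -0.46629986  0.        ]
```

View pics/w1.png

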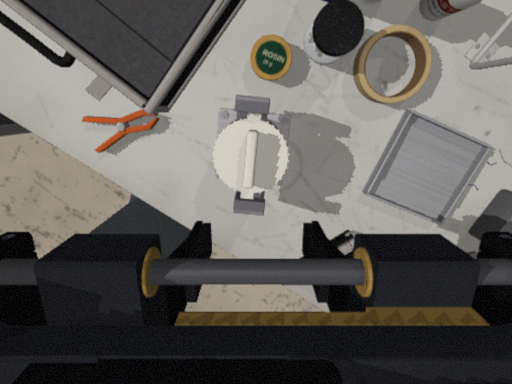

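The wrist view shows the cap disc centred near (251,158), the bar from (253,131) to (248,187), and hooks at (252,105) and (249,203). The tray's corners are near (411,110), (494,150), (440,221) and (364,190).

Run:
```python
from h import *
s,im=pickle.load(open("w1.pkl","rb"))
p=im["pixels"][85:225,190:310]
cv2.imwrite("pics/w1c.png",cv2.resize(p,None,fx=4.2,fy=4.2,interpolation=cv2.INTER_CUBIC)[:,:,::-1])
hsv=cv2.cvtColor(p,cv2.COLOR_RGB2HSV)
m=((hsv[:,:,2]>225)).astype(np.uint8)
n,l,st,c=cv2.connectedComponentsWithStats(m)
i=1+np.argmax(st[1:,4]); print(st[i],c[i]+[190,85])
for q in [(253,131),(248,187),(250.5,158)]: print("bar",onz(im,*q,.108))
print("disc",onz(im,251,157.5,.086))
a,b=[onz(im,*q,.096) for q in [(253,100),(249,206)]]
d=a-b;print("hooks",a,b,(a+b)/2,np.arctan2(d[1],d[0]),np.hypot(*d[:2]))
print("tray",np.mean([onz(im,*q,.016) for q in [(411,110),(494,150),(440,221),(364,190)]],0))
```

```text
Traceback (most recent call last):
ValueError: attempt to get argmax of an empty sequence
```

View pics/w1c.png

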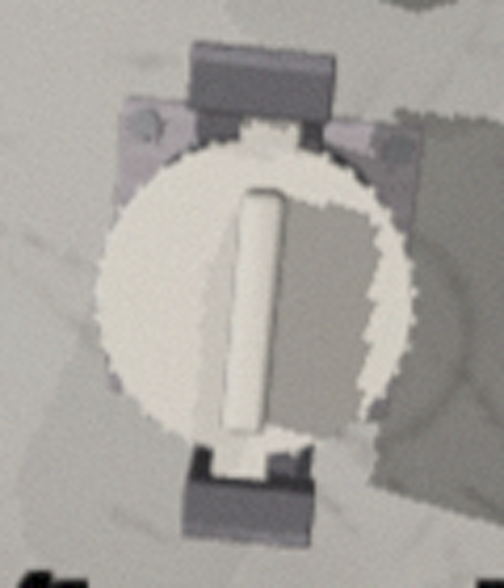

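The crop shows the bar from crop (262,190) to (243,430), the disc centre at about (255,297), and hook outer edges at (262,48) and (250,540).

Run:
```python
from h import *
s,im=pickle.load(open("w1.pkl","rb"))
f=lambda x,y,z: onz(im,190+x/4.2,85+y/4.2,z)
def pr(n,a,b):
    d=a-b;print(n,a.round(4),b.round(4),((a+b)/2).round(4),np.arctan2(d[1],d[0]),np.hypot(*d[:2]))
pr("bar",f(264,192,.108),f(243,430,.108))
pr("hooks",f(262,48,.096),f(250,540,.096))
print("disc",f(255,297,.086))
print("discw",np.linalg.norm(f(97,297,.086)-f(413,297,.086)))
cs=[onz(im,*q,.016) for q in [(411,110),(494,150),(440,221),(364,190)]]
print("tray",np.round(cs,3),np.mean(cs,0))
```

```text
bar [ 0.5341 -0.1929  0.108 ] [ 0.4738 -0.2087  0.108 ] [ 0.504  -0.2008  0.108 ] 0.25648867050744906 0.06233251964118647
hooks [ 0.5664 -0.1805  0.096 ] [ 0.4405 -0.2222  0.096 ] [ 0.5035 -0.2014  0.096 ] 0.3198711211516211 0.13264620622127818
disc [ 0.50463433 -0.20054748  0.086     ]
discw 0.08698759349840664
tray [[ 0.625 -0.384  0.016]
 [ 0.617 -0.519  0.016]
 [ 0.497 -0.504  0.016]
 [ 0.502 -0.375  0.016]] [ 0.56005157 -0.44553228  0.016     ]
```

Emit:
jog_arm(
  moves=[0.04,-0.01,0.08,0,0,0.04,0.3,0.07,-0.02,0.2,0,0,0.07,0.3,0.07,-0.02,0.33,0,0,0.07,0.3,0.07,-0.02,0.44,0,0,0.07,0.3,0.07,-0.02,0.51,0,0,0.07,0.3,0.07,-0.02,0.54,0,0,0.07,0.3,0.07,-0.02,0.54,0,0,0.07,0.3,0.07,-0.02,0.54,0,0,0.07,0.3],
)

```text
time: 3.15
position: [0.5053, -0.2016, 0.0917]
tool_rot: [3.111, 0.433, 0.003]
ft_force: [0.1, 0.7, 0.1]
grip_width: 0.651
grip_force: 0.0
```

Emit:
jog_arm(
  moves=[0,0,0,0,0,0,-1,0,0,0,0,0,0,-1,0,0,0,0,0,0,-1,0,0,0,0,0,0,-1,0,0,0,0,0,0,-1,0,0,0,0,0,0,-1,0,0,0,0,0,0,-1,0,0,0,0,0,0,-1],
  newtons=40,
)

```text
time: 4.15
position: [0.5044, -0.2009, 0.0905]
tool_rot: [-3.111, -0.433, 0.001]
ft_force: [-0.0, 2.0, 0.5]
grip_width: 0.136
grip_force: 39.9
```

Run:
```python
from bench import ctrl
from h import *
s,im=wrist(ctrl)
print({k:np.round(v,3) for k,v in s.items() if k!="joint_torque"})
sd=ctrl.get_image("side")["pixels"][190:310,210:350]
a=cv2.resize(sd,(560,480)); b=cv2.resize(im["pixels"],(240,180))
c=np.zeros((480,800,3),np.uint8);c[:,:560]=a;c[:180,560:]=b
cv2.imwrite("pics/g1.png",c[:,:,::-1])
```

```text
{'time': np.float64(4.15), 'joint_positions': array([ 0.718,  0.23 , -0.433,  1.861,  0.109,  1.074, -1.05 ]), 'qd': array([-0.001, -0.001,  0.001,  0.   , -0.   ,  0.   , -0.   ]), 'position': array([ 0.504, -0.201,  0.091]), 'tool_rot': array([-3.111e+00, -4.330e-01,  1.000e-03]), 'ft_force': array([-0.035,  2.008,  0.486]), 'torque': array([0.448, 0.226, 0.039]), 'grip_force': np.float64(39.906), 'grip_width': np.float64(0.136)}
```

View pics/g1.png

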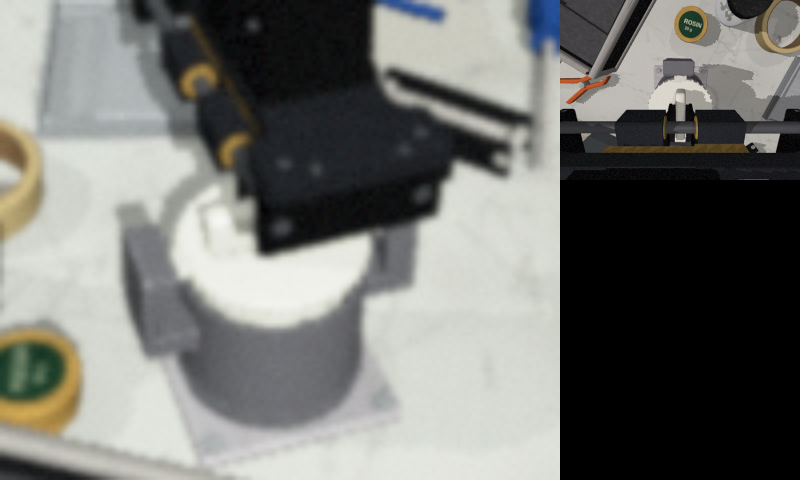

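The bar is gripped at 11.8 mm and the pads straddle it at panel pixel (225,215), with the hooks clear. Next I press down 6 mm.

Emit:
jog_arm(
  moves=[0,0,0.005,0,0,0,-1,0,0,0.01,0,0,0,-1,0,0,0.015,0,0,0,-1,0,0,0.02,0,0,0,-1,0,0,0.02,0,0,0,-1,0,0,0.02,0,0,0,-1,0,0,0.02,0,0,0,-1,0,0,0.02,0,0,0,-1],
  newtons=55,
)

```text
time: 5.25
position: [0.5055, -0.2017, 0.0865]
tool_rot: [3.11, 0.433, 0.003]
ft_force: [-2.5, 2.0, 10.5]
grip_width: 0.134
grip_force: 54.9
```

Emit:
jog_arm(
  moves=[0,0,0.004,0,0,0,-1,0,0,0.008,0,0,0,-1,0,0,0.01,0,0,0,-1,0,0,0.01,0,0,0,-1,0,0,0.01,0,0,0,-1,0,0,0.01,0,0,0,-1,0,0,0.01,0,0,0,-1,0,0,0.01,0,0,0,-1],
)

```text
time: 6.25
position: [0.5057, -0.2017, 0.0839]
tool_rot: [3.11, 0.433, 0.003]
ft_force: [-3.2, 2.9, 12.2]
grip_width: 0.132
grip_force: 54.9
```

Emit:
jog_arm(
  moves=[0,0,0.004,0,0,0,-1,0,0,0.004,0,0,-0.05,-1,0,0,0.004,0,0,-0.12,-1,0,0,0.004,0,0,-0.19,-1,0,0,0.004,0,0,-0.26,-1,0,0,0.004,0,0,-0.33,-1,0,0,0.004,0,0,-0.4,-1,0,0,0.004,0,0,-0.4,-1],
)

```text
time: 7.25
position: [0.5054, -0.2022, 0.0828]
tool_rot: [2.951, 1.069, 0.001]
ft_force: [-5.5, 2.5, 14.4]
grip_width: 0.133
grip_force: 54.9
```

Emit:
jog_arm(
  moves=[0,0,0,0,0,-0.07,-1,0,0,0,0,0,-0.14,-1,0,0,0,0,0,-0.21,-1,0,0,0,0,0,-0.28,-1,0,0,0,0,0,-0.35,-1,0,0,0,0,0,-0.42,-1,0,0,0,0,0,-0.46,-1,0,0,0,0,0,-0.46,-1],
)

```text
time: 8.25
position: [0.505, -0.202, 0.0826]
tool_rot: [2.612, 1.742, -0.0]
ft_force: [-6.1, 2.7, 14.2]
grip_width: 0.131
grip_force: 54.9
```

Run:
```python
from bench import ctrl
from h import *
s,im=wrist(ctrl)
print({k:np.round(v,3) for k,v in s.items() if k!="joint_torque"})
sd=ctrl.get_image("side")["pixels"][190:310,210:350]
a=cv2.resize(sd,(420,360)); b=cv2.resize(im["pixels"][60:256,130:380],None,fx=1.5,fy=1.5)
c=np.zeros((360,800,3),np.uint8);c[:,:420]=a;c[:b.shape[0],420:420+b.shape[1]]=b[:,:380]
cv2.imwrite("pics/g2.png",c[:,:,::-1])
```

```text
{'time': np.float64(8.25), 'joint_positions': array([ 0.816,  0.255, -0.545,  1.864,  0.152,  1.062, -0.183]), 'qd': array([-0.002,  0.   ,  0.002,  0.   ,  0.001,  0.001, -0.01 ]), 'position': array([ 0.505, -0.202,  0.083]), 'tool_rot': array([ 2.612,  1.742, -0.   ]), 'ft_force': array([-6.131,  2.742, 14.169]), 'torque': array([ 0.535,  1.168, -0.141]), 'grip_force': np.float64(54.898), 'grip_width': np.float64(0.131)}
```

View pics/g2.png

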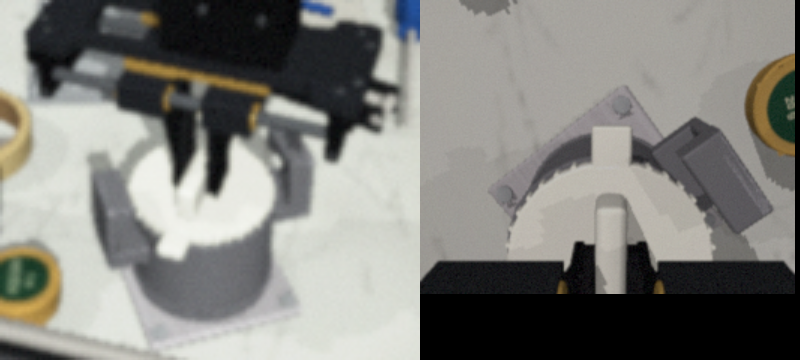

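The picture shows the ear (right panel, (612,145)) well clear of the hook at (715,175), with the cap still in the mouth. Now I lift.

Emit:
jog_arm(
  moves=[0,0,-0.02,0,0,0,-1,0,0,-0.05,0,0,0,-1,0,0,-0.09,0,0,0,-1,0,0,-0.15,0,0,0,-1,0,0,-0.23,0,0,0,-1,0,0,-0.32,0,0,0,-1,0,0,-0.37,0,0,0,-1,0,0,-0.37,0,0,0,-1],
)

```text
time: 9.35
position: [0.5053, -0.2016, 0.1926]
tool_rot: [2.611, 1.743, 0.002]
ft_force: [-0.4, 1.3, -1.2]
grip_width: 0.136
grip_force: 54.9
```

Run:
```python
from bench import ctrl
from h import *
s=ctrl.get_state(); im=ctrl.get_image("side"); t=ctrl.get_image("top")
print({k:np.round(v,3) for k,v in s.items() if k in("position","tool_rot","ft_force","grip_width","joint_positions")})
M=R.from_rotvec(s["tool_rot"]).as_matrix()
for tr in [(.557,-.449)]:
    print("shift units",(M.T@(np.array([*tr,s["position"][2]])-s["position"])/.3).round(3))
print("tool yaw",np.arctan2(M[1,0],M[0,0]))
a=cv2.resize(im["pixels"][130:330,150:400],(500,400)); b=cv2.resize(t["pixels"][130:270,110:310],(300,210))
c=np.zeros((400,800,3),np.uint8);c[:,:500]=a;c[:210,500:]=b
cv2.imwrite("pics/g3.png",c[:,:,::-1])
```

```text
{'joint_positions': array([ 0.842,  0.148, -0.557,  1.743,  0.082,  1.271, -0.128]), 'position': array([ 0.505, -0.202,  0.193]), 'tool_rot': array([2.611e+00, 1.743e+00, 2.000e-03]), 'ft_force': array([-0.435,  1.311, -1.178]), 'grip_width': np.float64(0.136)}
shift units [-0.695  0.476  0.002]
tool yaw 1.176982878834318
```

View pics/g3.png

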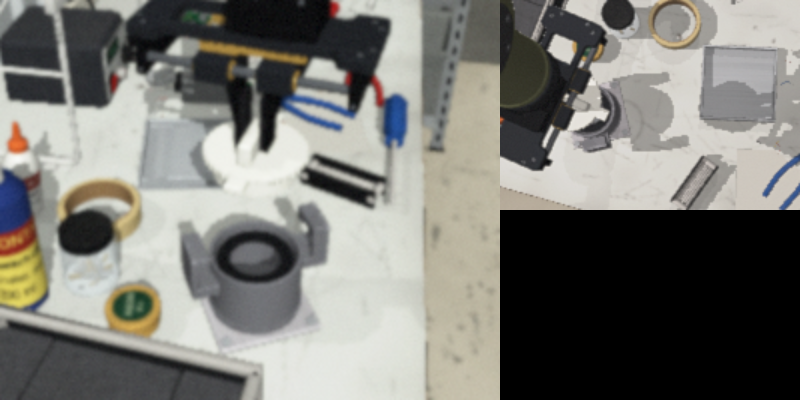

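The cap hangs level in the grip (panel (258,155)) and the tub is empty. The tray is clear at (738,85). I'll move over it.

Emit:
jog_arm(
  moves=[-0.05,0.03,0,0,0,0,-1,-0.15,0.1,0,0,0,0,-1,-0.27,0.19,0,0,0,0,-1,-0.4,0.27,0,0,0,0,-1,-0.52,0.36,0,0,0,0,-1,-0.62,0.43,0,0,0,0,-1,-0.68,0.47,0,0,0,0,-1,-0.7,0.475,0,0,0,0,-1],
)

```text
time: 10.45
position: [0.554, -0.4526, 0.189]
tool_rot: [-2.614, -1.739, 0.003]
ft_force: [-0.8, -0.1, -1.3]
grip_width: 0.132
grip_force: 54.9
```

Emit:
jog_arm(
  moves=[0,0,0.04,0,0,0,-1,0,0,0.12,0,0,0,-1,0,0,0.21,0,0,0,-1,0,0,0.3,0,0,0,-1,0,0,0.37,0,0,0,-1,0,0,0.4,0,0,0,-1,0,0,0.4,0,0,0,-1,0,0,0.4,0,0,0,-1],
)

```text
time: 11.45
position: [0.5563, -0.4503, 0.0727]
tool_rot: [2.611, 1.743, 0.001]
ft_force: [-0.2, 0.3, -1.0]
grip_width: 0.129
grip_force: 54.9
```

Run:
```python
from bench import ctrl
from h import *
s,im=wrist(ctrl); t=ctrl.get_image("side")
print({k:np.round(v,3) for k,v in s.items() if k in("position","tool_rot","ft_force","grip_width","joint_positions")})
a=cv2.resize(t["pixels"][130:280,170:360],(456,360)); b=cv2.resize(im["pixels"],(344,258))
c=np.zeros((360,800,3),np.uint8);c[:,:456]=a;c[:258,456:]=b
cv2.imwrite("pics/g4.png",c[:,:,::-1])
```

```text
{'joint_positions': array([ 0.931,  0.589, -0.411,  1.421,  0.243,  1.179,  0.096]), 'position': array([ 0.556, -0.45 ,  0.073]), 'tool_rot': array([2.611e+00, 1.743e+00, 1.000e-03]), 'ft_force': array([-0.164,  0.321, -0.987]), 'grip_width': np.float64(0.129)}
```

View pics/g4.png

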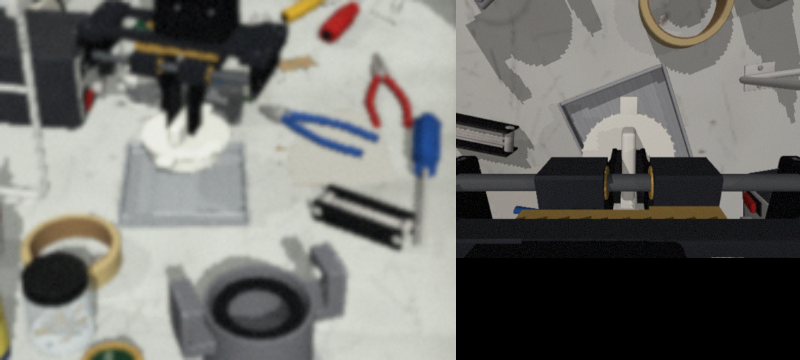

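The cap is centred over the tray (wrist panel (628,135), with tray edges on both sides). Now I lower it gently.

Emit:
jog_arm(
  moves=[0,0,0.03,0,0,0,-1,0,0,0.06,0,0,0,-1,0,0,0.09,0,0,0,-1,0,0,0.11,0,0,0,-1,0,0,0.12,0,0,0,-1,0,0,0.125,0,0,0,-1,0,0,0.13,0,0,0,-1,0,0,0.13,0,0,0,-1],
)

```text
time: 12.55
position: [0.5557, -0.45, 0.0336]
tool_rot: [2.613, 1.744, -0.0]
ft_force: [-2.3, 2.1, 4.7]
grip_width: 0.134
grip_force: 54.9
```

It is in contact, so I release, then rise.

Emit:
jog_arm(
  moves=[0,0,0,0,0,0,-0.6,0,0,0,0,0,0,-0.3,0,0,0,0,0,0,0,0,0,0,0,0,0,0.2,0,0,0,0,0,0,0.2,0,0,0,0,0,0,0.2,0,0,0,0,0,0,0.2,0,0,0,0,0,0,0.2],
)

```text
time: 13.55
position: [0.5555, -0.4499, 0.0323]
tool_rot: [2.613, 1.744, -0.0]
ft_force: [0.2, 0.1, 0.4]
grip_width: 0.602
grip_force: 0.0
```

Emit:
jog_arm(
  moves=[0,0,-0.03,0,0,0,0.2,0,0,-0.08,0,0,0,0.2,0,0,-0.16,0,0,0,0.2,0,0,-0.25,0,0,0,0.2,0,0,-0.34,0,0,0,0.2,0,0,-0.42,0,0,0,0.2,0,0,-0.45,0,0,0,0.2,0,0,-0.45,0,0,0,0.2],
)

```text
time: 14.55
position: [0.5559, -0.4501, 0.1684]
tool_rot: [2.612, 1.743, 0.001]
ft_force: [0.5, 0.2, -0.2]
grip_width: 0.601
grip_force: 0.0
```

Run:
```python
from bench import ctrl
from h import *
s,im=wrist(ctrl); t=ctrl.get_image("side")
print({k:np.round(v,3) for k,v in s.items() if k in("position","ft_force","grip_width")})
a=cv2.resize(t["pixels"][130:280,170:360],(456,360)); b=cv2.resize(im["pixels"],(344,258))
c=np.zeros((360,800,3),np.uint8);c[:,:456]=a;c[:258,456:]=b
cv2.imwrite("pics/g5.png",c[:,:,::-1])
```

```text
{'position': array([ 0.556, -0.45 ,  0.168]), 'ft_force': array([ 0.501,  0.227, -0.2  ]), 'grip_width': np.float64(0.601)}
```

View pics/g5.png

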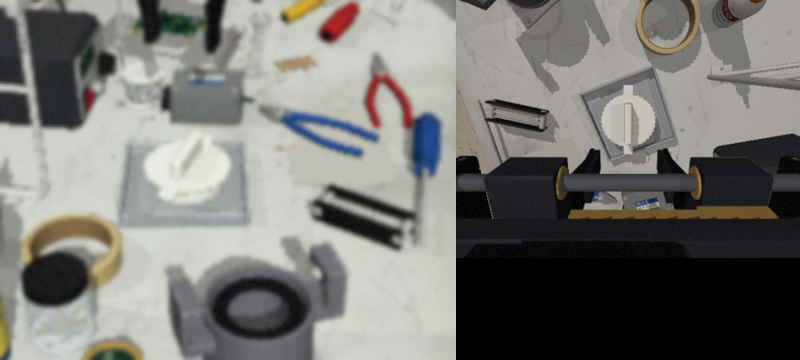

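The cap lies flat and upright, centred in the tray at (187,170) in the side panel and (628,122) in the wrist panel. The bystanders that can be seen are in place and the gripper is clear.

```bash
python3 -c "
from bench import ctrl
print(ctrl.close_job())"
```

```text
the job is handed in; nothing more can be done
None
```

I pressed and turned the cap free, lifted it off and laid it flat, right way up, in the tray with no visible disturbance to the bench; the job was handed in after about 15 s, and no verdict came back.

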